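# Let the reactor vessel down on its ratchet winch

## Task

Let the steel reactor vessel down clear of its stirrer: first lift the red pawl lever right up, then take the crank, wind it up a touch so that the pawl springs clear of the ratchet wheel, and let it turn back slowly under the load, never letting the load run, until the vessel's carriage rests on the yellow bottom stop. Then put the pawl lever fully down again and let go, leaving the beaker, the flask and the spanner where they are.

Things in the scene. Friction and masses are not known exactly. Their poses are not given: they have to be found in the camera images.
- stand: Fixed bench-top reactor stand: grey base plate 260 x 300 x 15 mm, 45 mm square column 420 mm tall, blue winch housing on the column's front. Origin on the bench; z up, +x away from the operator (front faces -x), +y to the crank side. In its frame the column's centre is at (60, 0) mm and the fixed reactor head (140 mm disc under a blue motor) is centred at (45, -125) mm.
- crank_axis (a point): Point on the crank's axis of rotation (the axis runs along the stand's y), at the stand's (-6, 155, 130) mm: level with the middle of the hand grip.
- crank_grip (a point): Middle of the crank's white hand grip: a round bar along the stand's y, 30 mm thick, 108 mm long, spinning freely on its spindle, 80 mm from the axis. The crank arm lies 69 mm from here towards the housing. With crank = c the grip leans a = 1.309 - c rad past straight up, towards the stand's +x: it is at axis + 80 mm * (sin a, cos a) in the stand's x, z.
- crank (a joint): Crank angle, rad, growing as the load is wound up: 28 mm of lift per rad, crank = carriage / 0.028. Starts near 2.42; highest 3.0. Turning back carries the grip from the operator's side over the top to the far side; the load pulls that way with 6 to 11 N at the grip. The 16-tooth ratchet always lets it wind up, and back only with the pawl clear.
- carriage (a joint): Height of the carriage (dark steel slide with rack, ring and steel vessel, 124 mm wide at the rim, 115 mm tall) on the column, m; it goes with the crank. Starts near 0.067; it rests on the yellow stop when it reads the same as joint stop.
- pawl_lever (a joint): Red pawl lever, rad: 0 fully down (pawl sprung against the ratchet wheel), 0.75 fully up (pawl sprung away from it). Its knob rises as the value grows. It is stiff (about 3 to 6 N at the knob) and stays where it is put.
- pawl (a joint): Brass pawl, sprung to the lever on the same pin, rad relative to the lever: 0 to 0.2 on the wheel with the lever down; about -0.7 with the lever up and the pawl still trapped by the loaded tooth; about -0.2 once it has sprung clear, which it does when the crank is wound up some 0.15 to 0.25 rad with the lever up.
- lever_pivot (a point): Point on the pawl lever's axis (along the stand's y), level with its knob; at the stand's (-69, 20, 188) mm.
- lever_knob (a point): Middle of the red barrel knob at the lever's end, on the operator's side: round, 28 mm thick, 34 mm long along the stand's y with flat ends, 96 mm from the pivot. With lever = v it is at pivot + 96 mm * (-cos b, sin b) in the stand's x, z, where b = v - 0.436.
- beaker: Glass beaker, 72 mm wide, 95 mm tall, standing beyond the crank grip. Origin: centre of its underside.
- flask: Glass conical flask with a red-brown stopper, 88 mm wide, 150 mm tall. Origin: centre of its underside.
- spanner: Steel open-ended spanner, 170 mm long, lying on the bench in front of the stand. Origin: middle of its underside.
- box_edge (a point): Middle of the lower front edge of the cream controller box fixed on the stand above the winch; at the stand's (-146, 15, 318) mm. The box runs 110 mm from here to the stand's +x, 60 mm to either side in y, and is 70 mm tall. The lever's knob is only just clear of it in plan, so a tool held upright strikes it: come in leaning, from the operator's side.
- carriage_foot (a point): Middle of the underside of the carriage's plate on the vessel side; it sits straight above stop_top and comes down on it.
- stop (a joint): Setting of the yellow bottom stop, m: a clamp collar 15 mm tall fixed on the column, under the carriage; somewhere from 0 to 0.025, different each time. It is clamped tight and is not to be moved.
- stop_top (a point): Top face of the yellow bottom stop, on the vessel side; 165 mm above the bench plus the value of joint stop.

How it is judged:
On the way, in this order (a step that is already met when the one before it is completed fails the run):
1. the pawl lever is lifted, while the load still hangs on the ratchet (value of joint pawl_lever above 0.6 rad and value of joint carriage above 0.055 m), for 0.2 s.
2. the carriage is let down onto its bottom stop (z of carriage_foot in the frame of stop_top below 0.004 m), for 0.3 s.
At the end, for the whole second after the job is handed in: The carriage rests on its bottom stop (gap under 4 mm), which has not shifted (under 4 mm), the crank is still, and the pawl lever is fully down again (within 0.12 rad) (z of carriage_foot in the frame of stop_top below 0.004 m and value of joint pawl_lever below 0.12 rad and velocity of joint crank between -0.1 and 0.1 rad/s and distance of stop_top from where it was at the start of the episode below 0.004 m); the robot touches nothing.
It fails at once if the load runs: the carriage comes down faster than 0.12 m/s (velocity of joint carriage below -0.12 m/s).
It fails at once if the beaker is shifted by more than 30 mm or tipped (distance of beaker from where it was at the start of the episode above 0.03 m or angle between beaker's own z axis and vertical above 0.4 rad).
It fails at once if the flask is shifted by more than 30 mm or tipped (distance of flask from where it was at the start of the episode above 0.03 m or angle between flask's own z axis and vertical above 0.4 rad).
It fails at once if the spanner is shifted by more than 30 mm (distance of spanner from where it was at the start of the episode above 0.03 m).
It also fails if it takes over 72 s, if anything falls off the work surface, if the arm or the gripper's body presses on something with over 40 N, if the wrist force passes 120 N, or if a joint passes its speed limit or range.

## Robot

A 6-joint arm with a two-finger parallel gripper is mounted at the origin on the work surface. World frame = base frame: x ahead of the robot, y to its left, z up, the work surface at z = 0. Lengths are in m, angles in rad, forces in N, time in s.
With the tool pointing down it reaches from about 0.275 to 1 m from the base axis. Payload 8.4 kg.
Tool frame: the origin (TCP) lies on the centre line of the jaws, within the pads' length; the fingertips stand 17 mm ahead of it and the grasp point (between the pads) lies 2 mm behind it (bot.tcp_to_tips is the z of the fingertips in the tool frame, in m); z points along the fingers, y is the line along which they close (so a half turn about z gives the same grasp; the last joint's range is limited). The gripper opens to 85 mm and grips with 20 to 120 N. Pads are 22 mm wide; open, the fingers measure 114 mm over their backs; the gripper's body (76 mm by 85 mm) begins 54 mm behind the grasp point. The pads swing forward as they close: fully open they stand 13 mm farther back than shut.
Start: joints at [1.305, 0.353, 1.633, -0, 1.155, -0.002], TCP at [0.163, 0.603, 0.248] pointing down, gripper open.
Joint ranges: [-2.63, 2.63], [-0.92, 2.1], [0.06, 2.66], [-1.3, 4.44], [0, 2.69], [-3.02, 3.02]. Speed limits (rad/s): [2.22, 2.22, 2.79, 3.14, 3.14, 3.14].

## Interface

Orientations are given as a unit quaternion [x, y, z, w].
In Python, from workcell import bot, hand, kinematics, get_obs, vision, hand_in gives the robot as it stands. The module is installed in compiled form; this text tells all that it offers. Calls block until the motion is done:
- bot.reach(position, orientation): joint-space move of the TCP to a pose.
- bot.servo_line(position, ori=None, velocity=0.15): straight line of the TCP; ori=None keeps the orientation; velocity is the mean speed in m/s.
- bot.goto_joints(angles): joint-space move.
- hand.move_gripper(opening, strength=None): finger opening in m; strength is the grip in N (None keeps the last); returns when the fingers have stopped.
- bot.dwell(seconds).
- kinematics.solve_ik(position, orientation): joint angles nearest the present ones, or None.
- get_obs(): the state.
- vision.read_camera(name): name is "side" or "top"; returns a dict with "frame" (420x560x3 uint8, red, green, blue), "intrinsics" (3x3 intrinsics, pixels), "view" (4x4, takes a point from world to camera coordinates). Camera axes: x right, y down, z forward; pixel columns grow to the right and rows downward; lengths in m; the calibration is good to about 2 mm. A picture is of the moment at which its call begins. There is no depth.
A pose or a line that the arm cannot do raises bot.IKError and nothing moves.
- hand_in(): hands the job in; it is judged then, once.
The state is a dict: "time_s": time; "joint_pos": joint angles; "joint_vel": joint speeds; "joint_efforts": joint torques, N m; "position": TCP position; "orientation": TCP orientation; "wrist_force": force on the tool from outside, world axes, zero at the start; "ft_torque": the same for the moment, N m; "gripper_width": finger opening in m; "grip_force": force on a finger pad.
Only numpy, scipy, OpenCV 4.12 (cv2) and the standard library are available. Lean on these libraries where they do the work, as an engineer would, in place of code of your own. Each camera call takes 0.05 s, during which the arm holds its last target. There are 200 camera calls.

## Working session

There is one attempt and no reset: what is moved stays moved. The work goes in short steps, each a Python script; the robot and the scene stay as the last script left them, time stands still between calls to the robot, and variables do not carry over. Pictures are saved under pics/ and viewed, at most 10 in all, crops included, and the job is handed in when it is done.

```bash
mkdir -p pics; python3 - <<'E'
from workcell import vision,get_obs
import cv2,numpy as np
np.set_printoptions(precision=4,suppress=True)
for n in("side","top"):
    r=vision.read_camera(n); cv2.imwrite(f"pics/{n}0.png",r["frame"][:,:,::-1]); print(n,r["intrinsics"],r["view"])
    np.savez(n+"0",**r)
o=get_obs();print(o["time_s"],o["orientation"],o["gripper_width"])
E
```

```text
side [[544.1047   0.     275.443 ]
 [  0.     544.1047 206.5752]
 [  0.       0.       1.    ]] [[-0.3257  0.9455 -0.0039  0.141 ]
 [ 0.9033  0.3099 -0.2968 -0.4635]
 [-0.2794 -0.1002 -0.9549  1.6465]
 [ 0.      0.      0.      1.    ]]
top [[479.1338   0.     276.9601]
 [  0.     479.1338 209.6524]
 [  0.       0.       1.    ]] [[-0.0089 -0.9997 -0.0221  0.0558]
 [-0.9975  0.0104 -0.0692  0.5935]
 [ 0.0694  0.0214 -0.9974  1.3322]
 [ 0.      0.      0.      1.    ]]
0.1 [ 0.1315  0.9913 -0.0006 -0.0001] 0.08573640671673416
```

View pics/side0.png

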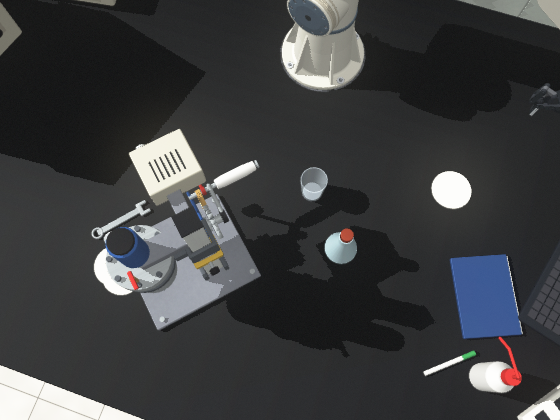

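View pics/top0.png

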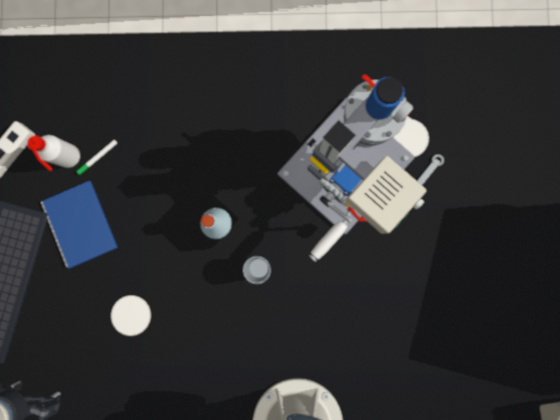

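```bash
python3 - <<'E'
import cv2
a=cv2.imread("pics/side0.png")[120:335,85:265]; b=cv2.imread("pics/top0.png")[70:265,270:450]
cv2.imwrite("pics/c.png",cv2.resize(cv2.hconcat([a[:195],b]),None,fx=2.2,fy=2.2,interpolation=cv2.INTER_CUBIC))
cv2.imwrite("pics/s.png",cv2.resize(a[:150],None,fx=4,fy=4,interpolation=cv2.INTER_CUBIC))
cv2.imwrite("pics/t.png",cv2.resize(b,None,fx=3,fy=3,interpolation=cv2.INTER_CUBIC))
E
```

```text
(no output)
```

View pics/s.png

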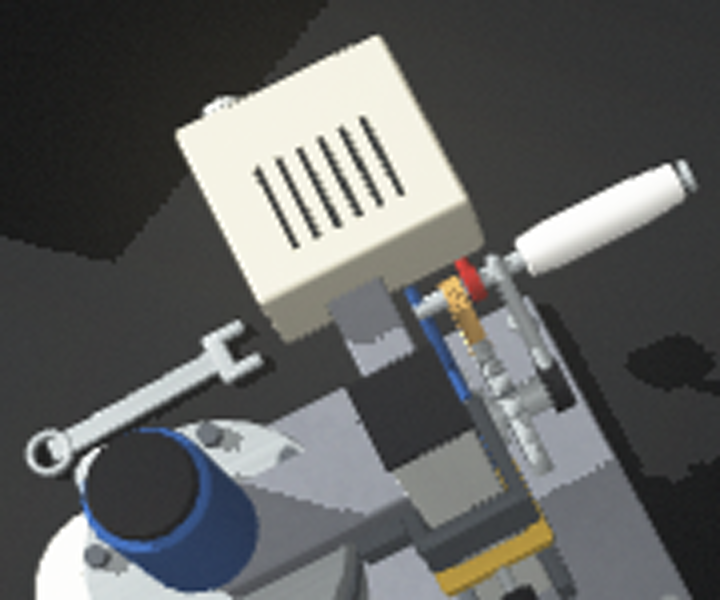

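View pics/t.png

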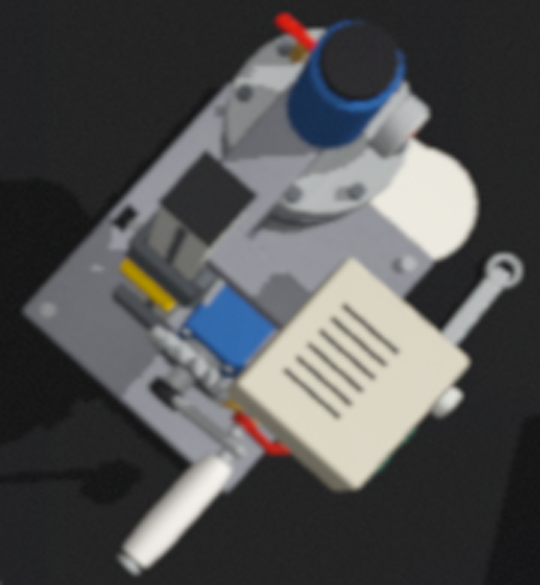

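```bash
cat > geo.py <<'E'
import numpy as np
from scipy.optimize import least_squares
from scipy.spatial.transform import Rotation as R
np.set_printoptions(precision=4,suppress=True)
cam={n:np.load(f"{n}0.npz") for n in("side","top")}
def proj(n,p):
    c=cam[n]; q=c["view"][:3,:3]@p+c["view"][:3,3]; q=c["intrinsics"]@q; return q[:2]/q[2]
def tri(obs,z=None):
    return least_squares(lambda p:np.concatenate([proj(n,p)-u for n,u in obs]),[.5,.0,.1])
E
cat > fit.py <<'E'
from geo import *
s=lambda u,v:("side",np.array([85+u/4,120+v/4])); t=lambda u,v:("top",np.array([270+u/3,70+v/3]))
P=[(s(176,132),(-146,-45,388)),(s(379,36),(-146,75,388)),(s(470,208),(-36,75,388)),(s(262,303),(-36,-45,388)),(s(484,245),(-36,75,318)),(s(283,342),(-36,-45,318)),
(t(350,258),(-36,-45,388)),(t(470,362),(-146,-45,388)),(t(355,488),(-146,75,388)),(t(236,386),(-36,75,388)),
(s(600,212),(-77.7,155,165.5)),(t(175,509),(-77.7,155,165.5)),(t(22,311),(130,150,15))]
def W(x,p): 
    p=np.array(p)/1000; c,sn=np.cos(x[2]),np.sin(x[2]); return np.array([x[0]+c*p[0]-sn*p[1],x[1]+sn*p[0]+c*p[1],p[2]])
f=lambda x:np.concatenate([proj(o[0],W(x,p))-o[1] for o,p in P])
best=min((least_squares(f,[.6,-.1,a],loss="soft_l1") for a in np.arange(-3,3,1)),key=lambda r:r.cost)
print(best.x,best.cost);print(f(best.x).reshape(-1,2))
for n,p in dict(knob=(-69-96*np.cos(.436),20,188-96*np.sin(.436)),grip=(-77.7,155,165.5),axis=(-6,155,130)).items(): print(n,W(best.x,p),proj("side",W(best.x,p)),proj("top",W(best.x,p)))
for n,o in dict(beaker=[("side",np.array([315,170])),("top",np.array([257.,267]))],flaskstop=[("side",np.array([346,236.])),("top",np.array([208.,221]))]).items():
    r=tri(o);print(n,r.x,r.cost)
E
python3 fit.py
```

```text
[ 0.672  -0.1286  0.8165] 30.98232874729294
[[-1.7868 -1.4598]
 [-0.2072 -2.0136]
 [-0.558  -1.9873]
 [-1.9367  0.094 ]
 [ 0.2046  0.3396]
 [ 0.1809  0.6071]
 [ 0.1835 -1.4986]
 [ 0.4078 -0.2852]
 [-0.4911  0.82  ]
 [-0.948  -1.5214]
 [ 0.6185  1.3855]
 [-0.8292  0.5573]
 [-7.1238 15.9816]]
knob [ 0.5506 -0.2286  0.1475] [174.4979 174.6268] [385.5381 222.0996]
grip [ 0.5059 -0.0791  0.1655] [235.6185 174.3855] [327.5041 240.2239]
axis [ 0.555  -0.0268  0.13  ] [249.3789 202.9656] [305.8357 221.4826]
beaker [0.4399 0.1012 0.1849] 3.394091596487292
flaskstop [0.5586 0.2276 0.1311] 0.02411759224520209
```

```bash
sed -i 's/,(t(22,311),(130,150,15))//' fit.py; python3 fit.py | head -1; cat > h.py <<'E'
import sys; sys.argv=['']
from geo import *
from workcell import bot,hand,kinematics,get_obs,vision,hand_in
S=np.load("S.npy")
c,s=np.cos(S[2]),np.sin(S[2]); X=np.array([c,s,0]);Y=np.array([-s,c,0]);Z=np.array([0,0,1.])
def W(p): p=np.array(p)/1000; return np.array([S[0],S[1],0])+p[0]*X+p[1]*Y+p[2]*Z
def Q(z,y): z=z/np.linalg.norm(z); return R.from_matrix(np.c_[np.cross(y,z),y,z]).as_quat()
def knob(v,y=20): b=v-.436; return np.array([-69-96*np.cos(b),y,188+96*np.sin(b)])
def grip(c,y=170): a=1.309-c; return np.array([-6+80*np.sin(a),y,130+80*np.cos(a)])
def lean(th,sg=1): z=X*np.sin(th)-Z*np.cos(th); return Q(z,sg*Y),z
def F():
    f=get_obs()["wrist_force"]; return np.array([f@X,f@Y,f[2]])
E
python3 - <<'E'
import subprocess,re,numpy as np
np.set_printoptions(precision=5)
exec(open('fit.py').read()); np.save('S.npy',best.x)
for n,zs in dict(beaker=.06,flask=.06).items():
    for cn,u in ({'side':(314,187),'top':(257,270)} if n=='beaker' else {'side':(340,249),'top':(217,224)}).items():
        r=least_squares(lambda q:proj(cn,np.array([q[0],q[1],zs]))-np.array(u),[.5,0]); 
        d=r.x-best.x[:2];c,s=np.cos(best.x[2]),np.sin(best.x[2]); print(n,r.x,'stand',c*d[0]+s*d[1],-s*d[0]+c*d[1])
from h import *
for th in(.7,.9,1.1):
  for sg in(1,-1):
    q,z=lean(th,sg)
    for v in(0,.75):
      for back in (0,.1): print(th,sg,v,back,kinematics.solve_ik(W(knob(v))-back*z,q))
for sg in(1,-1):
  for cc in(2.75,2.42,1.3,0): print('grip',sg,cc,kinematics.solve_ik(W(grip(cc)),Q(-Z,sg*X)))
E
```

```text
[ 0.6713 -0.1276  0.8261] 9.187961086633914
[ 0.6713 -0.1276  0.8261] 9.187961086633914
[[-1.7647 -1.1832]
 [-0.4082 -2.1834]
 [-0.3043 -2.3922]
 [-1.4343  0.1524]
 [ 0.443  -0.045 ]
 [ 0.6548  0.6625]
 [-0.3079 -1.3888]
 [ 0.2549 -0.5545]
 [-0.2175  0.9293]
 [-1.0218 -1.035 ]
 [ 0.539   0.8658]
 [-0.5551  1.0475]]
knob [ 0.5508 -0.2288  0.1475] [174.3837 174.6705] [385.6265 222.019 ]
grip [ 0.5047 -0.0797  0.1655] [235.539  173.8658] [327.7782 240.7141]
axis [ 0.5532 -0.027   0.13  ] [249.5393 202.3202] [305.9203 222.1519]
beaker [0.4399 0.1012 0.1849] 3.394091596487292
flaskstop [0.5586 0.2276 0.1311] 0.02411759224520209
beaker [0.4369 0.1108] stand 0.0164118102394471 0.33394964462331955
beaker [0.4272 0.105 ] stand 0.005672129285019867 0.33712836634000176
flask [0.5766 0.2261] stand 0.19594894546839067 0.3093901013787326
flask [0.5536 0.2142] stand 0.17158057549723948 0.31823074947666125
0.7 1 0 0 [-0.7558  0.4839  1.9035  0.8833  0.9854  2.5347]
0.7 1 0 0.1 [-0.8702  0.3777  1.8524  0.7739  1.1541  2.6014]
0.7 1 0.75 0 [-0.7635  0.3805  1.8657  0.8171  1.0829  2.6538]
0.7 1 0.75 
[... 1107 characters left out ...]
1.2579 -0.9745]
1.1 -1 0 0.1 [-1.0489  0.6024  1.8607  1.0457  1.3842 -0.9155]
1.1 -1 0.75 0 [-0.9057  0.5418  1.8984  1.1423  1.3137 -0.8519]
1.1 -1 0.75 0.1 [-1.0559  0.4954  1.8358  1.0237  1.4557 -0.8033]
grip 1 2.75 [-0.1557  0.2919  2.0052 -0.      0.8445 -0.9819]
grip 1 2.42 [-0.143   0.2605  1.9773 -0.      0.9038 -0.9691]
grip 1 1.3 [-0.0328  0.268   1.8473 -0.      1.0262 -0.8589]
grip 1 0 [ 0.0646  0.4164  1.7808 -0.      0.9444 -0.7615]
grip -1 2.75 [-0.1557  0.2919  2.0052 -0.      0.8445  2.1597]
grip -1 2.42 [-0.143   0.2605  1.9773 -0.      0.9038  2.1725]
grip -1 1.3 [-0.0328  0.268   1.8473 -0.      1.0262  2.2827]
grip -1 0 [ 0.0646  0.4164  1.7808 -0.      0.9444  2.3801]
```

```bash
python3 - <<'E'
from h import *
o=get_obs()
j=np.array(kinematics.solve_ik([.115,.41,.40],o["orientation"])); print(j)
j2=j.copy(); j2[0]=-1.05; bot.goto_joints(j); bot.goto_joints(j2)
q,z=lean(.9,-1)
bot.reach(W(knob(0))-.12*z,q)
print(get_obs()["time_s"],F())
for n in("side","top"):
    cv=vision.read_camera(n)["frame"]; import cv2
    u=proj(n,W(knob(0))).astype(int); 
    y0,x0=max(u[1]-75,0),u[0]-100
    cv2.imwrite(f"pics/{n}1.png",cv2.resize(cv[y0:y0+150,x0:x0+200,::-1],None,fx=2,fy=2,interpolation=cv2.INTER_CUBIC))
    print(n,x0,y0)
cv2.imwrite("pics/k1.png",cv2.vconcat([cv2.imread("pics/side1.png"),cv2.imread("pics/top1.png")]))
E
```

```text
[ 1.2938 -0.0937  1.8191 -0.      1.4175 -0.0132]
5.1333 [-0.1486 -0.5079 -0.156 ]
side 74 99
top 285 147
```

View pics/k1.png

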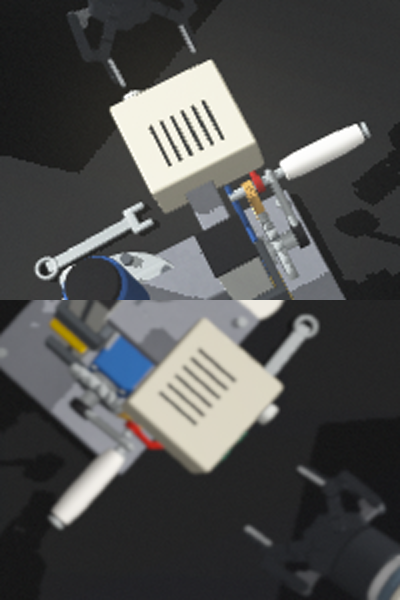

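```bash
python3 - <<'E'
from h import *
q,z=lean(.9,-1)
bot.servo_line(W(knob(0))+.002*z,q,velocity=.12)
print(F()); hand.move_gripper(0.02,25); o=get_obs(); print(o["time_s"],o["gripper_width"],o["grip_force"],F())
E
```

```text
[-0.5111 -0.2921  0.5801]
6.9167 0.033392710727895465 29.880763292312622 [-4.0244  0.1457  2.7984]
```

```bash
python3 - <<'E'
from h import *
q,z=lean(.9,-1)
hand.move_gripper(0.02,45)
for v in (.15,.3,.45,.6,.7,.76):
    bot.servo_line(W(knob(v))+.002*z,q,velocity=.06); print(v,F(),get_obs()["gripper_width"])
bot.dwell(.3); o=get_obs(); print(o["time_s"],o["position"]-W(knob(.76))-.002*z,F())
E
```

```text
0.15 [-1.1155 -2.2435 -0.1867] 0.033351563308689505
0.3 [ 1.4688 -3.3719 -0.2477] 0.03366427481586543
0.45 [ 2.4842 -3.9739 -2.2849] 0.0333956829830353
0.6 [ 1.8744 -4.0916 -3.5854] 0.033295888057924515
0.7 [ 0.7429 -3.8942 -3.1392] 0.033165464560741764
0.76 [-0.3871 -4.496  -4.8474] 0.03356510181237193
9.5583 [-0.0001 -0.0004 -0.0004] [ 0.178  -5.9916 -4.4596]
```

```bash
python3 - <<'E'
from h import *
q,z=lean(.9,-1)
hand.move_gripper(.07)
bot.servo_line(W(knob(.75))-.14*z,q,velocity=.15)
g=Q(-Z,X)
bot.reach(W([-280,260,330]),g)
p=grip(2.42)
bot.servo_line(W(p+[0,0,90]),g,velocity=.25); print(F())
hand.move_gripper(.085)
bot.servo_line(W(p),g,velocity=.12); f0=F(); print(f0)
hand.move_gripper(0.015,30); o=get_obs(); print(o["time_s"],o["gripper_width"],o["grip_force"],F()-f0)
import cv2
cv2.imwrite("pics/g.png",cv2.vconcat([cv2.resize(vision.read_camera(n)["frame"][a:a+150,b:b+220,::-1],None,fx=2,fy=2) for n,a,b in(("side",110,130),("top",140,230))]))
E
```

```text
[-0.2454  0.1014  0.6409]
[ 0.5075 -0.644   0.1522]
14.8833 0.028292867489934304 32.10424840450287 [ 4.759  -0.4311 -5.7641]
```

View pics/g.png

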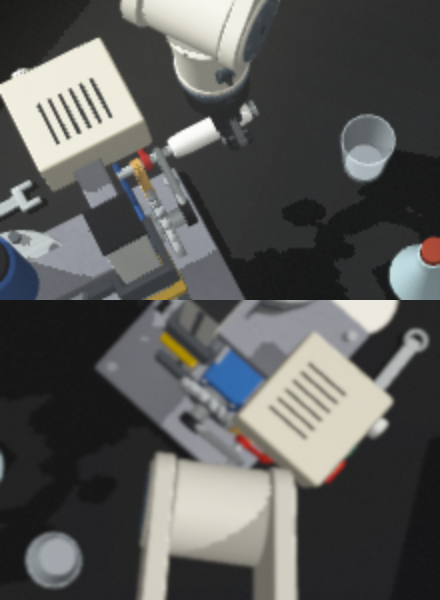

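```bash
cat >> h.py <<'E'
def turn(c,v=.05):
    bot.servo_line(W(grip(c)),Q(-Z,X),velocity=v); a=1.309-c; f=F()
    o=get_obs(); print("c %.3f t %.2f w %.4f"%(c,o["time_s"],o["gripper_width"]),f,"tang %.1f rad %.1f"%(f@[-np.cos(a),0,np.sin(a)],f@[np.sin(a),0,np.cos(a)]))
    return f@[-np.cos(a),0,np.sin(a)]
E
python3 - <<'E'
from h import *
hand.move_gripper(0.015,80); print(get_obs()["gripper_width"],F())
for c in (2.46,2.52,2.58,2.64,2.7): turn(c,.04)
E
```

```text
0.026821361815409776 [ 5.4471  0.2661 -3.486 ]
c 2.460 t 15.45 w 0.0268 [6.0322 3.5046 3.9677] tang -6.1 rad -3.9
c 2.520 t 15.72 w 0.0266 [5.7629 2.9641 4.8118] tang -6.5 rad -3.7
c 2.580 t 15.98 w 0.0273 [5.9376 3.1565 5.2361] tang -6.8 rad -4.1
c 2.640 t 16.25 w 0.0267 [4.2699 2.851  5.7637] tang -6.6 rad -2.8
c 2.700 t 16.52 w 0.0271 [5.715  3.6686 4.7055] tang -5.7 rad -4.8
```

```bash
python3 - <<'E'
from h import *
for c in list(np.arange(2.55,1.0,-.15))+list(np.arange(.98,-.05,-.04)):
    t=turn(c,.045 if c>1 else .035)
    if t>6: break
E
```

```text
c 2.550 t 16.93 w 0.0265 [6.4681 3.6145 6.2839] tang -8.0 rad -4.1
c 2.400 t 17.35 w 0.0271 [7.384  3.5268 4.964 ] tang -7.8 rad -4.3
c 2.250 t 17.77 w 0.0273 [7.2492 3.4371 3.3443] tang -7.0 rad -3.9
c 2.100 t 18.18 w 0.0269 [8.2858 2.2416 3.4179] tang -8.3 rad -3.5
c 1.950 t 18.60 w 0.0268 [8.8315 2.5435 1.2816] tang -7.8 rad -4.3
c 1.800 t 19.02 w 0.0268 [8.7336 2.5941 0.7799] tang -8.1 rad -3.4
c 1.650 t 19.43 w 0.0269 [ 8.5661  1.2144 -1.2179] tang -7.7 rad -4.0
c 1.500 t 19.85 w 0.0266 [ 8.5698  1.4967 -1.5934] tang -8.1 rad -3.2
c 1.350 t 20.27 w 0.0268 [ 8.9228  0.7648 -2.9333] tang -8.8 rad -3.3
c 1.200 t 20.68 w 0.0270 [ 9.126   0.5211 -4.6022] tang -9.6 rad -3.6
c 1.050 t 21.10 w 0.0270 [ 8.4254 -0.4375 -4.1867] tang -9.2 rad -1.9
c 0.980 t 21.41 w 0.0267 [ 8.9734  0.2282 -4.4761] tang -9.9 rad -1.3
c 0.940 t 21.66 w 0.0269 [ 7.5988  0.1556 -4.4395] tang -8.7 rad -1.4
c 0.900 t 21.91 w 0.0270 [ 8.8271 -0.0797 -4.8742] tang -10.0 rad -1.0
c 0.860 t 22.16 w 0.0266 [ 6.1016  0.9538 -3.412 ] tang -7.0 rad -0.4
c 0.820 t 22.41 w 0.0267 [-6.7644  3.5677 12.6691] tang 11.9 rad 8.0
```

```bash
python3 - <<'E'
from h import *
bot.dwell(.3); turn(.845)
import cv2
f=lambda n,a,b:cv2.resize(vision.read_camera(n)["frame"][a:a+100,b:b+130,::-1],None,fx=4,fy=4,interpolation=cv2.INTER_CUBIC)
a=f("side",195,165); g=cv2.resize(cv2.imread("pics/side0.png")[195:295,165:295],None,fx=3,fy=3,interpolation=cv2.INTER_CUBIC)
cv2.imwrite("pics/d.png",cv2.hconcat([cv2.resize(a,(390,300)),g]))
E
```

```text
c 0.845 t 22.96 w 0.0272 [-0.5779  2.8524  5.5173] tang 3.0 rad 4.7
```

View pics/d.png

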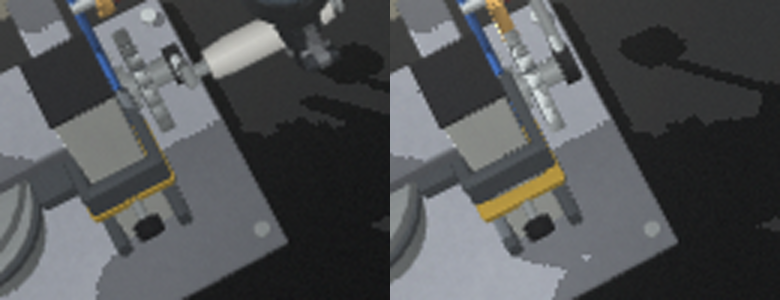

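```bash
python3 - <<'E'
from h import *
g=Q(-Z,X); q,z=lean(.9,-1)
bot.servo_line(W(grip(.855)),g,velocity=.03)
hand.move_gripper(.075)
bot.servo_line(W(grip(.855)+[0,0,100]),g,velocity=.15)
bot.servo_line(W([-280,260,330]),g,velocity=.25)
bot.reach(W(knob(.75))-.14*z,q); print(F())
bot.servo_line(W(knob(.75))+.002*z,q,velocity=.12); print(F())
hand.move_gripper(0.02,45); o=get_obs(); print(o["time_s"],o["gripper_width"],F())
for v in (.6,.45,.3,.15,.05,-.01):
    bot.servo_line(W(knob(v))+.002*z,q,velocity=.05); print(v,F(),get_obs()["gripper_width"])
bot.dwell(.2);print(F(),get_obs()["time_s"])
E
```

```text
[0.1807 1.1046 0.5307]
[-0.5754  0.3869 -0.0268]
28.7833 0.03342584335477359 [-5.5221 -0.3462  3.4806]
0.6 [-3.5047 -1.0559  2.2135] 0.03310206914749072
0.45 [-2.3479 -1.2472  1.2132] 0.03356135777766793
0.3 [-0.7043 -2.0399  0.1776] 0.033057098525855776
0.15 [-2.2322 -2.1271  1.0265] 0.03337453255279082
0.05 [-1.0685 -3.2141 -0.3414] 0.033100228206000046
-0.01 [-16.5642   2.4568  18.1562] 0.03348727055299694
[-16.2077   2.2795  16.6227] 31.3583
```

```bash
python3 - <<'E'
from h import *
q,z=lean(.9,-1)
hand.move_gripper(.075)
bot.servo_line(W(knob(0))-.16*z,q,velocity=.15); bot.dwell(.3); print(F(),get_obs()["time_s"])
import cv2
cv2.imwrite("pics/e.png",cv2.hconcat([cv2.resize(vision.read_camera(n)["frame"][a:a+200,b:b+190,::-1],None,fx=2,fy=2) for n,a,b in(("side",115,85),("top",65,265))]))
E
```

```text
[ 0.0428  0.1941 -0.342 ] 33.375
```

View pics/e.png

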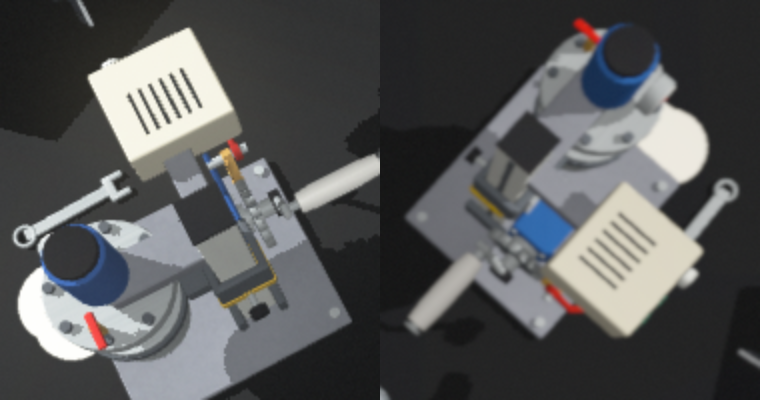

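The picture shows the carriage on the yellow collar (side view, about (248,295)). The brass pawl is back on the wheel (232,165), the spanner hasn't moved, and the gripper is clear.

```bash
python3 -c "
from workcell import hand_in
print(hand_in())"
```

```text
the job is handed in; nothing more can be done
None
```

The job is handed in, with no verdict returned: by force readings and pictures, the carriage rests on the yellow stop, the pawl lever is fully down, the gripper is clear of everything at about 33 s, and the arm's path kept clear of the beaker, flask and spanner (only the spanner is confirmed unmoved in the last picture).

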